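Seat the hexagonal adapter in the torque tester

TASK

Fit the adapter with the six-sided foot into the six-sided socket of the torque tester: set it upright in the flared mouth, turn it until its flats line up with those of the socket and press it down until it has dropped fully home, then let go. Leave the square-footed and the round-footed adapters standing where they are.

Things in the scene. Friction and masses are not known exactly. Their poses are not given: they have to be found in the camera images.
- hex_adapter: Adapter to fit, loose, upright, 0.1 to 0.2 kg. Bare-metal hexagonal foot 44 mm across flats, 50.8 across corners, 22 high; dark collar 36 in diameter at 22 to 26 mm; round black ribbed grip 28 in diameter at 26 to 66 mm height (take it here). Origin: centre of the underside, z up; x points square out of one flat. Starts at least 18 degrees out of line with the socket.
- square_adapter: Bystander: same collar and grip and heights as the hex adapter, but a square foot 40 x 40 mm. Does not fit the socket. Origin: centre of the underside, z up.
- round_adapter: Bystander: same collar and grip and heights, but a round foot 54 mm in diameter. Does not fit the socket. Origin: centre of the underside, z up.
- torque_tester: Fixed to the bench. Dark base plate 8 mm thick, 90 mm to -x and 50 mm to +x of the origin, 100 mm wide; low grey display box on its -x side, top at 28 mm; bare-metal hexagonal socket body 84 mm across flats, top 32 mm above the bench. Origin: on the bench below the socket's centre, z up; x points square to one flat of the socket.
- socket_floor (a point): Centre of the bore's floor, 8 mm above the bench, axes as torque_tester; the seated foot rests here. Hexagonal bore 49 mm across flats from 8 to 22 mm height, above it a flare widening to 65 mm across flats at 32 mm. The foot enters the bore when within 14 degrees of line; else it rests at the flare's bottom, underside at about 23 mm, and drops when turned into line.
There are look-alikes about, which are no part of the job. Leave any pink look-alike of the hex_adapter alone.

How it is judged:
At the end, for the whole second after the job is handed in: The hex adapter stands in the socket's bore, its underside within 5 mm of the bore's floor and within 10 mm of its centre, upright within 10 degrees, at rest (z of hex_adapter in the frame of socket_floor below 0.005 m and horizontal distance between hex_adapter and socket_floor below 0.01 m and angle between hex_adapter's own z axis and vertical below 0.17 rad and linear speed of hex_adapter below 0.02 m/s); the robot touches nothing.
It fails at once if the square-footed or the round-footed adapter is shifted by more than 25 mm or tipped by more than 20 degrees (distance of any of square_adapter, round_adapter from where it was at the start of the episode above 0.025 m or angle between any of square_adapter, round_adapter's own z axis and vertical above 0.35 rad).
It also fails if it takes over 32 s, if anything falls off the work surface, if the arm or the gripper's body presses on something with over 40 N, if the wrist force passes 120 N, or if a joint passes its speed limit or range.

ROBOT

A 7-joint arm with a two-finger parallel gripper is mounted at the origin on a cart in front of the work surface, level with it; the furniture and walls round the work are solid. World frame = base frame: x ahead of the robot, y to its left, z up, the work surface at z = 0. Lengths are in m, angles in rad, forces in N, time in s.
With the tool pointing down it reaches from about 0.35 to 0.9 m from the base axis. Payload 8.1 kg.
Tool frame: the origin (TCP) lies midway between the tips of the shut fingers; the grasp point (between the pads) lies 19 mm behind it; z points along the fingers, x is the direction in which the jaws open and shut, and the axes are right-handed (so a half turn about z gives the same grasp; the last joint's range is limited). The gripper opens to 92 mm and grips with 3 to 60 N. Pads are 19 mm wide; open, the fingers measure 130 mm over their backs; the gripper's body (75 mm by 190 mm) begins 47 mm behind the grasp point.
Start: joints at [1.04, 0.434, 0.025, 1.573, -0.012, 1.134, -0.075], TCP at [0.259, -0.569, 0.227] pointing down, gripper open.
Joint ranges: [-2.62, 2.62], [-0.44, 2.09], [-1.27, 1.32], [0.08, 2.57], [-1.32, 4.46], [0.12, 2], [-2.74, 2.74]. Speed limits (rad/s): [2.22, 2.22, 3.01, 3.01, 3.14, 3.14, 3.14].

INTERFACE

Orientations are given as a rotation vector (axis times angle).
In Python, from cell import arm gives the robot as it stands.
- The arm moves only by the tool jog_arm, never from a script. Its argument "commands" is a list of rows, each an object with "translation": the shift along the tool's x, y, z in mm, a list of three; "turn": the turn, a rotation vector about the tool's x, y, z in rad, a list of three. A call has 1 to 12 rows; each row is the pose to reach, as a shift and turn from the pose commanded when the call began, along the tool's axes at that moment; what a row does not reach only later rows make up. A row lasts 1/12 s, in which the tool goes at most 41.7 mm and 7.16 degrees, less where a joint would pass 70% of its speed; a pose out of reach is approached as far as the arm can. A call with a gripper value outside its range is refused whole. "claw" is the closure, from -1 (fully open) to 1 (shut), so that 0 is half open, set as the call begins (left out, the last holds). The fingers move at their own pace and stop on an object; "grip_force" is the grip in N (left out, the last holds). Time passes only in rows, so rows that repeat a pose let the fingers close. It gives the time, the measured TCP pose, the force and the opening at its end, in the units of the state.
- arm.observe(): the state, without advancing time (a new reading comes with each control period).
- arm.get_image(name): name is "scene" or "top" or "wrist"; returns the picture (420x560x3 uint8, blue, green, red); there is no depth.
- arm.camera_info(name): a dict with "vertical_fov" (degrees; the focal length in pixels is half the picture's height over the tangent of half this angle, whatever the lens; pixels are square), "cx", "cy" (the principal point, pixels), "eye" and "rotation" of the camera in the world. Camera axes: x right, y up, looking along -z (the intrinsics and any distortion apply to the point x, -y, -z); pixel columns grow to the right and rows downward; lengths in m; the calibration is good to about 2 mm. A picture is of the moment at which its call begins: read the wrist's pose just before it. camera_info takes no time and is no camera call; for the wrist camera it gives the pose at the moment of the call.
- arm.sign_off(): hands the job in, once; it reports no verdict.
Trained networks look in the newest picture that a camera, given by its name, has taken for a name from the list of things; names that differ only in an ending like _2 or _b are one class to them, and where a whole thing is asked for, a point or a joint stands for the part that bears it (a point fixed in the world has none). Each returns a list of dicts, best first, with "confidence" (0 to 1); they miss things now and then, are a little off and sometimes report something else, mostly with a low value. They report only what shows in the picture. A call takes as long as a camera call. They do not tell look-alikes from the thing itself.
- arm.trace(camera, query): "region" (420x560 bool, what is visible of it) and "box" ([left, top, width, height] in pixels, round what is visible of it).
- arm.landmark_of(camera, query): "at" ([column, row] in pixels: a listed point, or the origin of a listed thing).
The state is a dict: "clock": time; "joints": joint angles; "dq": joint speeds; "joint_efforts": joint torques, N m; "position": TCP position; "ee_rot": TCP orientation; "force": force on the tool from outside, world axes, zero at the start; "ft_torque": the same for the moment, N m; "width": opening from 0.0 (shut) to 1.0 (fully open).
Only numpy, scipy, OpenCV 4.12 (cv2) and the standard library are available. Lean on these libraries where they do the work, as an engineer would, in place of code of your own. Each camera call takes 0.05 s, during which the arm holds its last target. There are 200 camera calls.

## Working session

There is one attempt and no reset: what is moved stays moved. The work goes in short steps, Python scripts to look and compute and a tool call to move; the robot and the scene stay as the last step left them, time stands still between calls to the robot, and variables do not carry over. Pictures are saved under pics/ and viewed, about 8 in all and at most 12, crops included, and the job is handed in when it is done.

Besides the shell and the picture viewer there is one more tool, called after "Request:" as name(argument=value, ...) on one line, values as JSON. jog_arm: Moves the arm, as the interface text tells. Its arguments: {"type":"object","properties":{"commands":{"type":"array","items":{"type":"object","properties":{"translation":{"type":"array","items":{"type":"number"}},"turn":{"type":"array","items":{"type":"number"}}}}},"claw":{"type":"number"},"grip_force":{"type":"number"}},"required":["commands"]}

```bash
mkdir -p pics; ls; cat > h.py <<'E'
import numpy as np, cv2
from cell import arm
from scipy.spatial.transform import Rotation as R
def ray(c,px):
    i=arm.camera_info(c) if isinstance(c,str) else c
    f=210/np.tan(np.radians(i["vertical_fov"])/2)
    K=np.array([[f,0,i["cx"]],[0,f,i["cy"]],[0,0,1]])
    d=np.array(i.get("distortion",np.zeros(5)),float) if not isinstance(i.get("distortion"),(dict,type(None))) else np.zeros(5)
    p=cv2.undistortPoints(np.array([[px]],float),K,d)[0,0]
    return np.array(i["eye"]),np.array(i["rotation"]).reshape(3,3)@np.array([p[0],-p[1],-1])
def at(c,px,z):
    e,d=ray(c,px); return e+d*(z-e[2])/d[2]
def proj(c,P):
    i=arm.camera_info(c) if isinstance(c,str) else c
    f=210/np.tan(np.radians(i["vertical_fov"])/2)
    q=np.array(i["rotation"]).reshape(3,3).T@(np.array(P)-i["eye"])
    return i["cx"]+f*q[0]/-q[2], i["cy"]-f*q[1]/-q[2]
E
python3 - <<'E'
from h import *
for c in("top","scene"):
    print(c,arm.camera_info(c))
    im=arm.get_image(c); cv2.imwrite(f"pics/{c}0.png",im)
    for q in("hex_adapter","square_adapter","round_adapter","torque_tester","socket_floor"):
        for d in arm.landmark_of(c,q): print(c,q,d["at"],round(d["confidence"],2),at(c,d["at"],0.008 if q[:2]=="so" else 0).round(3))
print(arm.camera_info("wrist")); print(arm.observe())
E
```

```text
pics
top {'vertical_fov': 50.00222922926022, 'cx': 276.2174506999249, 'cy': 209.26539579016355, 'eye': array([ 0.42768755, -0.10173972,  0.90209324]), 'rotation': array([ 0.06938628, -0.05570179, -1.59014614])}Traceback (most recent call last):
  File "<stdin>", line 6, in <module>
  File "h.py", line 12, in at
    e,d=ray(c,px); return e+d*(z-e[2])/d[2]
        ~~~^^^^^^
  File "h.py", line 10, in ray
    return np.array(i["eye"]),np.array(i["rotation"]).reshape(3,3)@np.array([p[0],-p[1],-1])
                              ~~~~~~~~~~~~~~~~~~~~~~~~~~~~~~~^^^^^
ValueError: cannot reshape array of size 3 into shape (3,3)
```

```bash
sed -i 's/np.array(i\["rotation"\]).reshape(3,3)/R.from_rotvec(i["rotation"]).as_matrix()/' h.py
python3 - <<'E'
from h import *
for c in("top","scene"):
    print(c,arm.camera_info(c))
    im=arm.get_image(c); cv2.imwrite(f"pics/{c}0.png",im)
    for q in("hex_adapter","square_adapter","round_adapter","torque_tester","socket_floor"):
        for d in arm.landmark_of(c,q): print(c,q,d["at"],round(d["confidence"],2),at(c,d["at"],0.008 if q[:2]=="so" else 0).round(3))
print(arm.camera_info("wrist")); print(arm.observe())
E
```

```text
top {'vertical_fov': 50.00222922926022, 'cx': 276.2174506999249, 'cy': 209.26539579016355, 'eye': array([ 0.42768755, -0.10173972,  0.90209324]), 'rotation': array([ 0.06938628, -0.05570179, -1.59014614])}
top hex_adapter [342.7, 235.7] 0.95 [ 0.444 -0.226  0.   ]
top hex_adapter [325.1, 198.2] 0.73 [ 0.52  -0.193  0.   ]
top square_adapter [400.1, 223.0] 0.87 [ 0.467 -0.342  0.   ]
top round_adapter [159.6, 241.8] 0.8 [0.439 0.14  0.   ]
top round_adapter [249.0, 213.3] 0.52 [ 0.493 -0.04   0.   ]
top torque_tester [251.9, 213.1] 0.64 [ 0.493 -0.046  0.   ]
top socket_floor [403.0, 222.8] 0.52 [ 0.467 -0.345  0.008]
scene {'vertical_fov': 43.65915577915168, 'cx': 286.1771612915408, 'cy': 208.19245738997384, 'eye': array([0.28737908, 0.57627413, 1.01895523]), 'rotation': array([ 0.14377451, -0.89428229, -2.72122292])}
scene hex_adapter [323.2, 185.6] 0.71 [ 0.444 -0.235  0.   ]
scene hex_adapter [288.3, 192.4] 0.65 [ 0.521 -0.19   0.   ]
scene square_adapter [326.6, 153.5] 0.93 [ 0.462 -0.342  0.   ]
scene round_adapter [280.1, 315.7] 0.86 [0.444 0.13  0.   ]
scene torque_tester [279
[... 276 characters left out ...]
0.14759713, -1.13599248])}
{'clock': 0.7, 'joints': array([ 1.04037739,  0.43444309,  0.02499818,  1.57322184, -0.01162741,
        1.13400996, -0.0751215 ]), 'dq': array([-0.00049568, -0.00053579,  0.00222063, -0.00028972, -0.00205862,
       -0.0001376 , -0.00151868]), 'joint_efforts': array([-4.08627363e-05, -6.67500472e+01,  9.84366126e-01, -3.14760232e+01,
       -6.05380093e-02,  3.26256570e-02,  4.88873036e-05]), 'position': array([ 0.25928829, -0.56867722,  0.22676873]), 'ee_rot': array([ 2.64227012e+00, -1.69938463e+00,  9.81675378e-05]), 'force': array([-0.46868515,  0.03685064, -0.13565645]), 'ft_torque': array([ 0.04609769, -0.01714749, -0.04263099]), 'width': 0.9977283096318085}
```

View pics/top0.png

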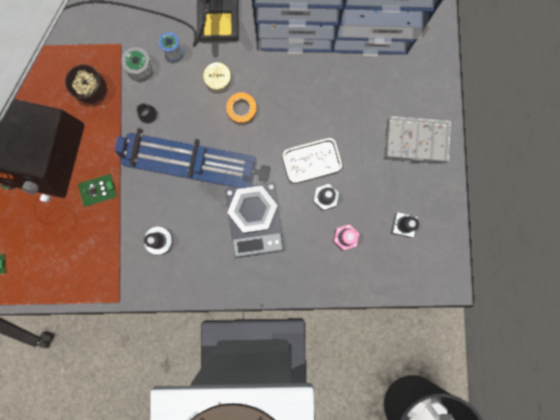

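View pics/scene0.png

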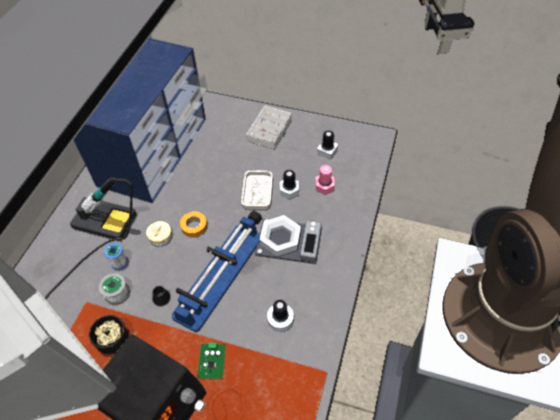

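Candidates in the top view are the black-grip adapter with the hex foot at (326,196), pink at (346,237), square at (405,224) and round at (157,240). The choice is (326,196), at about (0.52, -0.19). The tester is at (252,208). I'll check with a crop while setting out.

Request:
jog_arm(commands=[{"translation": [-20, -34, 0], "turn": [0, 0, 0]}, {"translation": [-233, -394, 0], "turn": [0, 0, 0]}, {"translation": [-233, -394, 0], "turn": [0, 0, 0]}, {"translation": [-233, -394, 0], "turn": [0, 0, 0]}, {"translation": [-233, -394, 0], "turn": [0, 0, 0]}, {"translation": [-233, -394, 0], "turn": [0, 0, 0]}, {"translation": [-233, -394, 0], "turn": [0, 0, 0]}, {"translation": [-233, -394, 0], "turn": [0, 0, 0]}, {"translation": [-233, -394, 0], "turn": [0, 0, 0]}, {"translation": [-233, -394, 0], "turn": [0, 0, 0]}, {"translation": [-233, -394, 0], "turn": [0, 0, 0]}, {"translation": [-233, -394, 0], "turn": [0, 0, 0]}], claw=-0.4)

```text
clock: 1.7
position: [0.5259, -0.1839, 0.227]
ee_rot: [-2.647, 1.682, -0.001]
force: [0.6, 0.6, 0.7]
width: 0.7
```

```bash
python3 - <<'E'
from h import *
t=cv2.imread("pics/top0.png")
c=[cv2.resize(t[y-35:y+35,x-35:x+35],(400,400),interpolation=cv2.INTER_CUBIC) for x,y in((326,197),(252,208))]
cv2.imwrite("pics/crop0.png",np.hstack(c))
s=arm.observe();print(s["position"],s["ee_rot"],s["joints"].round(2),s["width"])
i=arm.camera_info("wrist");print(i)
im=arm.get_image("wrist");cv2.imwrite("pics/w1.png",im)
for q in("hex_adapter","torque_tester","socket_floor"):
    for d in arm.landmark_of("wrist",q): print(q,d["at"],round(d["confidence"],2),at(i,d["at"],0.008 if q[:2]=="so" else 0).round(4))
E
```

```text
[ 0.52588968 -0.18394809  0.22704908] [-2.64713885e+00  1.68192741e+00 -6.77331633e-04] [ 0.37  0.33 -0.16  1.73  0.05  1.08 -0.94] 0.7002801619895969
{'vertical_fov': 63.10503209029593, 'cx': 274.9201797436292, 'cy': 205.56595734817472, 'eye': array([ 0.58813771, -0.15684574,  0.38493879]), 'rotation': array([-0.22627473,  0.14575732, -1.12499269])}
hex_adapter [282.4, 185.6] 0.79 [ 0.5221 -0.1967  0.    ]
hex_adapter [281.8, 256.9] 0.58 [ 0.4424 -0.2338  0.    ]
torque_tester [156.8, 147.8] 0.9 [ 0.5012 -0.0515  0.    ]
socket_floor [154.5, 148.5] 0.91 [ 0.5012 -0.0517  0.008 ]
```

View pics/crop0.png

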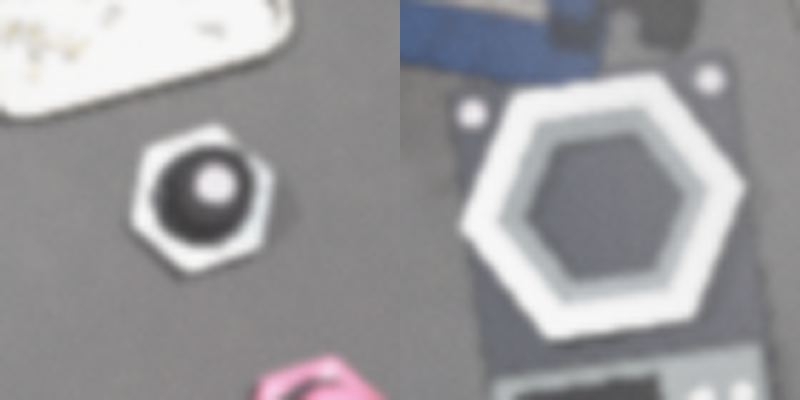

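View pics/w1.png

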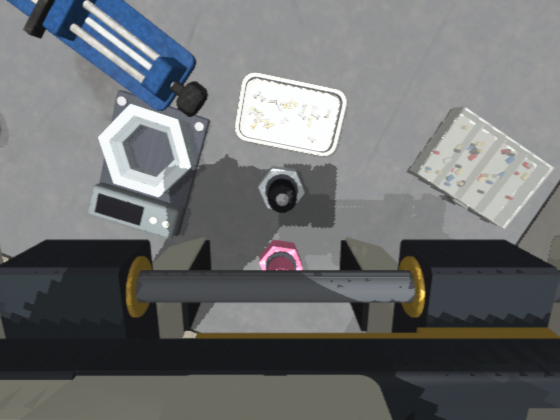

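The crop shows a hex foot with a black grip on the left and the socket on the right. In the wrist view the hex adapter is at (282,188), pink at (282,256) and the socket at (150,148). Next I'll fit both hexagons by gradient.

```bash
cat >> h.py <<'E'
def hexpts(x,y,th,af,z,n=20):
    r=af/np.sqrt(3); a=th+np.pi/6+np.arange(7)*np.pi/3
    v=np.c_[x+r*np.cos(a),y+r*np.sin(a)]
    t=np.linspace(0,1,n)[:,None]
    p=np.vstack([v[k]*(1-t)+v[k+1]*t for k in range(6)])
    return np.c_[p,np.full(len(p),z)]
def projN(i,P):
    f=210/np.tan(np.radians(i["vertical_fov"])/2)
    q=(P-i["eye"])@R.from_rotvec(i["rotation"]).as_matrix()
    return np.c_[i["cx"]+f*q[:,0]/-q[:,2], i["cy"]-f*q[:,1]/-q[:,2]].astype(np.float32)
def fit(im,i,x0,y0,layers,rad=.012):
    g=cv2.GaussianBlur(cv2.cvtColor(im,cv2.COLOR_BGR2GRAY),(0,0),1).astype(np.float32)
    m=np.minimum(np.hypot(cv2.Sobel(g,5,1,0),cv2.Sobel(g,5,0,1)),150)
    def sc(x,y,t):
        s=0
        for af,z in layers:
            p=projN(i,hexpts(x,y,t,af,z)); s+=cv2.remap(m,p[:,:1].copy(),p[:,1:].copy(),1).mean()
        return s
    b=max((sc(x,y,t),x,y,t) for x in x0+np.arange(-rad,rad+.001,.002) for y in y0+np.arange(-rad,rad+.001,.002) for t in np.radians(np.arange(0,60,3)))
    b=max((sc(x,y,t),x,y,t) for x in b[1]+np.arange(-.002,.0021,.0005) for y in b[2]+np.arange(-.002,.0021,.0005) for t in b[3]+np.radians(np.arange(-3,3.1,.5)))
    return b
E
python3 - <<'E'
from h import *
i=arm.camera_info("wrist");im=cv2.imread("pics/w1.png")
it=arm.camera_info("top");t=cv2.imread("pics/top0.png")
H=[(.044,.022),(.044,0)];S=[(.084,.032),(.065,.032)]
out=[]
for nm,I,J in(("w",im,i),("t",t,it)):
    for k,x,y,L in(("hex",.521,-.195,[H[0]]),("soc",.500,-.050,S)):
        b=fit(I,J,x,y,L);print(nm,k,round(b[0]),np.round(b[1:3],4),round(np.degrees(b[3]),1))
        K=I.copy();big=cv2.resize(K,None,fx=4,fy=4,interpolation=2)
        for af,z in L: cv2.polylines(big,[(projN(J,hexpts(*b[1:],af,z))*4+2).astype(int)],True,(0,0,255),1)
        c=(projN(J,np.array([[b[1],b[2],.02]]))[0]*4).astype(int);c=np.maximum(c,200)
        out.append(cv2.resize(big[c[1]-200:c[1]+200,c[0]-200:c[0]+200],(300,300)))
cv2.imwrite("pics/fit.png",np.vstack([np.hstack(out[:2]),np.hstack(out[2:])]))
E
```

```text
w hex 131 [ 0.515 -0.206] 15.5
w soc 241 [ 0.495  -0.0615] 6.0
t hex 137 [ 0.5215 -0.1925] 17.0
t soc 268 [ 0.5   -0.048] 7.5
```

View pics/fit.png

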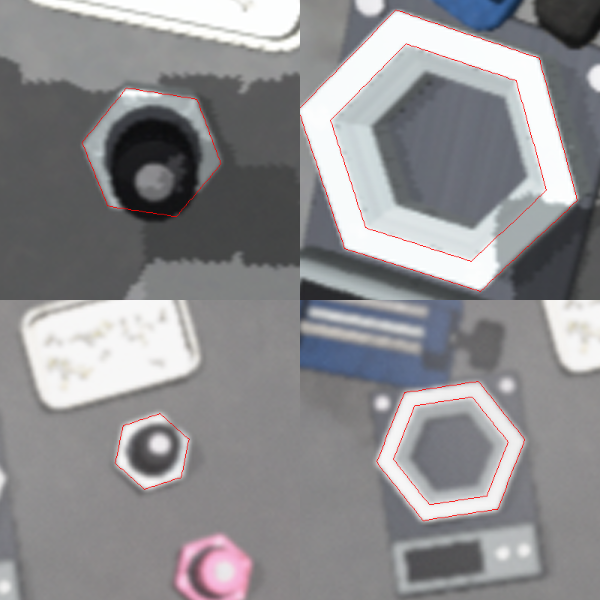

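The wrist fit is shifted because the arm was still settling after that picture (pose read later). The relative offset from hex to socket agrees in both views. I'll take one fresh, consistent wrist picture.

```bash
python3 - <<'E'
from h import *
s=arm.observe();i=arm.camera_info("wrist");im=arm.get_image("wrist");cv2.imwrite("pics/w2.png",im)
print(s["clock"],s["position"],s["ee_rot"],np.abs(s["dq"]).max())
M=R.from_rotvec(s["ee_rot"]).as_matrix();print("x",M[:,0],"y",M[:,1])
for k,x,y,L in(("hex",.521,-.195,[(.044,.022)]),("hex2",.521,-.195,[(.044,.022),(.044,0)]),("soc",.500,-.050,[(.084,.032),(.065,.032)]),("bore",.5,-.05,[(.049,.022)])):
    b=fit(im,i,x,y,L);print(k,round(b[0]),np.round(b[1:3],4),round(np.degrees(b[3]),1), "tool delta",(M.T@(np.array([b[1],b[2],.034])-s["position"])*1000).round(1))
E
```

```text
1.9 [ 0.52058234 -0.19427855  0.22664182] [ 2.64083073e+00 -1.69999993e+00 -1.22994970e-04] 0.020487281463581884
x [ 4.14030193e-01 -9.10263052e-01  4.18158656e-04] y [-9.10262982e-01 -4.14029796e-01  7.94280104e-04]
hex 132 [ 0.521  -0.1945] 15.0 tool delta [  0.3  -0.4 192.6]
hex2 249 [ 0.52   -0.1955] 20.0 tool delta [  0.8   0.9 192.6]
soc 243 [ 0.499 -0.05 ] 7.0 tool delta [-140.3  -40.2  192.6]
bore 150 [ 0.499 -0.05 ] 7.0 tool delta [-140.3  -40.2  192.6]
```

Request:
jog_arm(commands=[{"translation": [0, 0, 40], "turn": [0, 0, 0]}, {"translation": [0, 0, 80], "turn": [0, 0, 0]}, {"translation": [0, 0, 120], "turn": [0, 0, 0]}, {"translation": [0, 0, 155], "turn": [0, 0, 0]}, {"translation": [0, 0, 180], "turn": [0, 0, 0]}, {"translation": [0, 0, 192], "turn": [0, 0, 0]}, {"translation": [0, 0, 192], "turn": [0, 0, 0]}, {"translation": [0, 0, 192], "turn": [0, 0, 0]}])

```text
clock: 2.62
position: [0.5203, -0.1947, 0.0346]
ee_rot: [2.64, -1.702, -0.002]
force: [-0.5, 0.5, 0.3]
width: 0.699
```

```bash
python3 - <<'E'
from h import *
s=arm.observe();i=arm.camera_info("wrist");im=arm.get_image("wrist");cv2.imwrite("pics/w3.png",im)
print(s["clock"],s["position"],s["force"],np.abs(s["dq"]).max())
b=fit(im,i,.521,-.195,[(.044,.022)]);print(np.round(b[1:3],4),np.degrees(b[3]))
b=fit(im,i,.521,-.195,[(.044,.022),(.044,0)]);print(np.round(b[1:3],4),np.degrees(b[3]))
E
```

```text
2.6167 [ 0.52027536 -0.19465254  0.03457565] [-0.47429058  0.46777724  0.34628775] 0.03196078102761171
[ 0.521 -0.195] 18.0
[ 0.521 -0.195] 18.0
```

View pics/w3.png

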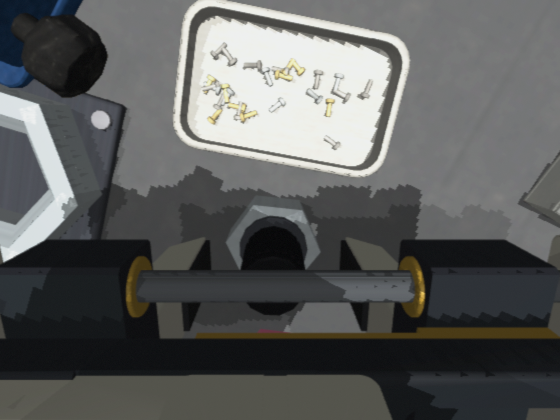

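Wrist close-up: the foot is at (275,235), centred between the jaws, with its front edge at (254,205)-(302,208). I'll grip it.

Request:
jog_arm(commands=[{"translation": [0, 0, 0], "turn": [0, 0, 0]}, {"translation": [0, 0, 0], "turn": [0, 0, 0]}, {"translation": [0, 0, 0], "turn": [0, 0, 0]}, {"translation": [0, 0, 0], "turn": [0, 0, 0]}, {"translation": [0, 0, 0], "turn": [0, 0, 0]}, {"translation": [0, 0, 0], "turn": [0, 0, 0]}], claw=1, grip_force=30)

```text
clock: 3.17
position: [0.5212, -0.1932, 0.035]
ee_rot: [-2.642, 1.699, -0.001]
force: [0.6, -0.9, 0.3]
width: 0.313
```

Request:
jog_arm(commands=[{"translation": [0, 0, -30], "turn": [0, 0, 0]}, {"translation": [0, 0, -60], "turn": [0, 0, 0]}, {"translation": [-20, -6, -60], "turn": [0, 0, 0.05]}, {"translation": [-55, -16, -60], "turn": [0, 0, 0.1]}, {"translation": [-90, -26, -60], "turn": [0, 0, 0.15]}, {"translation": [-120, -34, -60], "turn": [0, 0, 0.2]}, {"translation": [-140, -40, -60], "turn": [0, 0, 0.2]}, {"translation": [-140, -40, -60], "turn": [0, 0, 0.2]}, {"translation": [-140, -40, -60], "turn": [0, 0, 0.2]}, {"translation": [-140, -40, -60], "turn": [0, 0, 0.2]}])

```text
clock: 4.0
position: [0.4995, -0.0499, 0.0947]
ee_rot: [2.459, -1.954, 0.0]
force: [0.6, -0.3, -2.0]
width: 0.302
```

```bash
python3 - <<'E'
from h import *
s=arm.observe();i=arm.camera_info("wrist");im=arm.get_image("wrist");cv2.imwrite("pics/w4.png",im)
print(s["clock"],s["position"],s["force"],np.abs(s["dq"]).max(),s["width"])
M=R.from_rotvec(s["ee_rot"]).as_matrix();p=s["position"]
for k,x,y,L in(("hex",p[0],p[1],[(.044,p[2]-.012)]),("soc",.500,-.050,[(.084,.032),(.065,.032)]),("socout",.5,-.05,[(.084,.032)])):
    b=fit(im,i,x,y,L);print(k,round(b[0]),np.round(b[1:3],4),round(np.degrees(b[3]),1), "tool delta",(M.T@(np.array([b[1],b[2],.042])-p)*1000).round(1))
    cv2.polylines(im,[(projN(i,hexpts(*b[1:],*L[0]))).astype(int)],True,(0,0,255),1)
cv2.imwrite("pics/w4f.png",im)
E
```

```text
4.0 [ 0.49947498 -0.04989168  0.09470319] [ 0.57258746 -0.25249895 -2.04893721] 0.019577622301941884 0.3022090068928246
hex 53 [ 0.5115 -0.0544] 37.0 tool delta [  7.1 -10.7  52.7]
soc 166 [ 0.499 -0.05 ] 6.0 tool delta [-0.   0.5 52.7]
socout 100 [ 0.499 -0.05 ] 6.0 tool delta [-0.   0.5 52.7]
```

View pics/w4f.png

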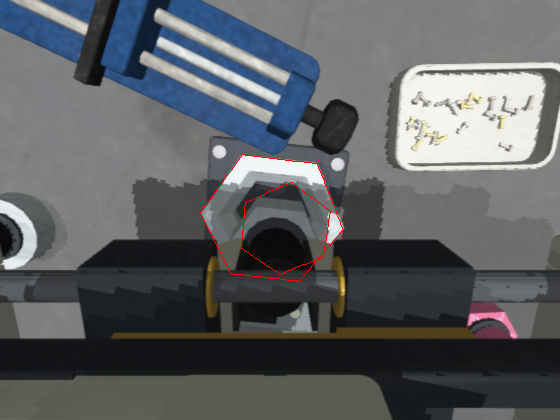

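Wrist view: the adapter is centred over the socket. The outer fit is good (front edge (242,155)-(318,162)), and the red fit of the foot is spurious. The foot's own front edge looks nearly parallel, so I'll lower.

Request:
jog_arm(commands=[{"translation": [0, 0, 20], "turn": [0, 0, 0]}, {"translation": [0, 0, 32], "turn": [0, 0, 0]}, {"translation": [0, 0, 38], "turn": [0, 0, 0]}, {"translation": [0, 0, 43], "turn": [0, 0, 0]}, {"translation": [0, 0, 48], "turn": [0, 0, 0]}, {"translation": [0, 0, 53], "turn": [0, 0, 0]}, {"translation": [0, 0, 53], "turn": [0, 0, 0]}, {"translation": [0, 0, 53], "turn": [0, 0, 0]}])

```text
clock: 4.72
position: [0.5002, -0.0497, 0.0421]
ee_rot: [-2.459, 1.955, -0.002]
force: [0.8, -0.9, 0.3]
width: 0.296
```

TCP z 0.042 equals the seated height (grasped at 0.035, plus 8 mm) with no contact force, so it looks home. I'll release, back off and check.

Request:
jog_arm(commands=[{"translation": [0, 0, 0], "turn": [0, 0, 0]}, {"translation": [0, 0, 0], "turn": [0, 0, 0]}, {"translation": [0, 0, 0], "turn": [0, 0, 0]}, {"translation": [0, 0, 0], "turn": [0, 0, 0]}, {"translation": [0, 0, -20], "turn": [0, 0, 0]}, {"translation": [0, 0, -60], "turn": [0, 0, 0]}, {"translation": [0, 0, -100], "turn": [0, 0, 0]}, {"translation": [0, 0, -140], "turn": [0, 0, 0]}, {"translation": [0, 70, -140], "turn": [0, 0, 0]}, {"translation": [0, 70, -140], "turn": [0, 0, 0]}, {"translation": [0, 70, -140], "turn": [0, 0, 0]}, {"translation": [0, 70, -140], "turn": [0, 0, 0]}], claw=-0.4)

```text
clock: 5.72
position: [0.43, -0.0656, 0.1821]
ee_rot: [2.458, -1.956, 0.001]
force: [0.2, -0.4, -0.9]
width: 0.699
```

```bash
python3 - <<'E'
from h import *
s=arm.observe();i=arm.camera_info("wrist");im=arm.get_image("wrist")
print(s["clock"],s["position"],s["force"],s["width"])
b=fit(im,i,.5,-.05,[(.044,.030)]);print("hex",np.round(b[1:3],4),np.degrees(b[3]))
b2=fit(im,i,.5,-.05,[(.084,.032),(.065,.032)]);print("soc",np.round(b2[1:3],4),np.degrees(b2[3]))
e=[(d["at"],round(d["confidence"],2),at(i,d["at"],.008).round(4)) for d in arm.landmark_of("wrist","hex_adapter")];print(e)
c=projN(i,np.array([[.5,-.05,.03]]))[0].astype(int);print(c)
x0,y0=max(c[0]-80,0),max(c[1]-70,0)
w=cv2.resize(im[y0:y0+150,x0:x0+160],None,fx=2.5,fy=2.5,interpolation=2)
t=arm.get_image("scene");t=cv2.resize(t[190:290,235:340],(400,375),interpolation=2)
cv2.imwrite("pics/end.png",np.hstack([cv2.resize(w,(400,375)),t]))
E
```

```text
5.7167 [ 0.42997052 -0.06556272  0.18211201] [ 0.22263278 -0.38568299 -0.90061442] 0.6992625823881529
hex [ 0.5    -0.0515] 7.0
soc [ 0.4995 -0.05  ] 7.0
[([433.6, 212.1], 0.69, array([ 0.4411, -0.2293,  0.008 ])), ([274.4, 111.9], 0.63, array([ 0.5   , -0.0508,  0.008 ]))]
[273 111]
```

View pics/end.png

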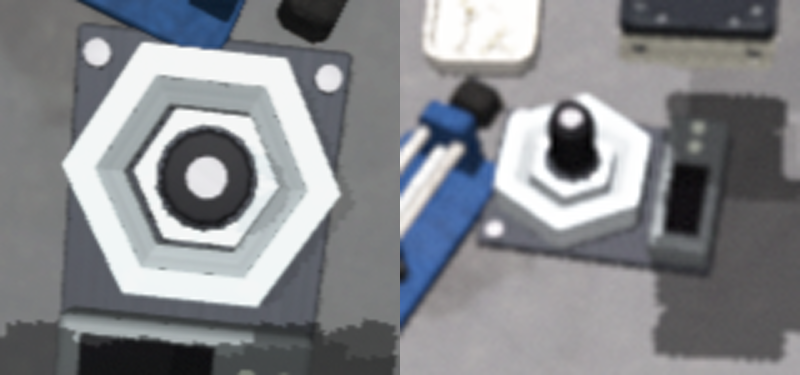

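The adapter sits centred in the bore with its flats parallel. Its apparent foot size (44.2 mm at the rim's scale) fits the seated height. Handing in.

```bash
python3 -c "
from cell import arm
print(arm.sign_off())"
```

```text
the job is handed in; nothing more can be done
None
```

The hex adapter is in the torque tester's socket and released, and I handed the job in at about 6 s on the robot's clock. No verdict is reported.

I took the black-gripped adapter with the bare hex foot and left the pink one alone. I turned it about 11.5° on the way to the socket, lowered it into the bore, opened the jaws and backed the arm off clear.

**Last checks:**
- **Depth:** the tool reached 0.042 m at the bottom, which is the seated height (8 mm above where I gripped it), with no noticeable contact force. The foot's apparent size in the last wrist picture also fits the seated height.
- **Position:** the adapter is within about 1.5 mm of the socket's centre.
- **Alignment:** the adapter and the socket both measured 7°, so the flats line up. It stood upright in the last wrist and scene pictures.
- **Bystanders:** I did not measure the square and round adapters again; the arm never went near either.

**What disagreed:**
- I measured the starting misalignment as about 8 to 13°, while the task says at least 18°. The foot went straight in, so no further turning was needed.
- One wrist fit was about 12 mm off because the arm was still settling; I discarded it.
- One foot fit, with the foot partly hidden by the gripper, was wrong; I ignored it.

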